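Tap the colour pot home in its rack

ROBOT

A 7-joint arm with a two-finger parallel gripper is mounted at the origin on a cart in front of the work surface, level with it; the furniture and walls round the work are solid. World frame = base frame: x ahead of the robot, y to its left, z up, the work surface at z = 0. Lengths are in m, angles in rad, forces in N, time in s.
With the tool pointing down it reaches from about 0.425 to 0.8 m from the base axis. Payload 8.3 kg.
Tool frame: the origin (TCP) lies midway between the tips of the shut fingers; the grasp point (between the pads) lies 19 mm behind it; z points along the fingers, y is the line along which they close (so a half turn about z gives the same grasp; the last joint's range is limited). The gripper opens to 85 mm and grips with 20 to 120 N. Pads are 22 mm wide; open, the fingers measure 114 mm over their backs; the gripper's body (76 mm by 85 mm) begins 54 mm behind the grasp point. The pads swing forward as they close: fully open they stand 13 mm farther back than shut.
Start: joints at [1.262, 0.383, 0.016, 1.37, -0.006, 1.388, -0.046], TCP at [0.152, -0.606, 0.231] pointing down, gripper open.
Joint ranges: [-2.95, 2.95], [-0.25, 2.06], [-1.52, 1.56], [0.18, 2.33], [-1.44, 4.58], [0.02, 2.06], [-3.01, 3.01]. Speed limits (rad/s): [2.39, 2.39, 3.01, 3.01, 3.14, 3.14, 3.14].

INTERFACE

Orientations are given as a unit quaternion [x, y, z, w].
In Python, from rig import readout, cams, order gives the robot as it stands.
- The arm moves only by the tool step_arm, never from a script. Its argument "plan" is text: rows parted by semicolons, each of 4 numbers parted by spaces: the shift along the tool's x, y, z in mm, then the turn about the tool's z in degrees. In form: tx ty tz roll; .... A call has 1 to 20 rows; each row is the pose to reach, as a shift and turn from the pose commanded when the call began, along the tool's axes at that moment; what a row does not reach only later rows make up. A row lasts 1/12 s, in which the tool goes at most 41.7 mm and 7.16 degrees, less where a joint would pass 70% of its speed; a pose out of reach is approached as far as the arm can. A call with a gripper value outside its range is refused whole. "claw" is the finger opening in mm, from 0 to 85.4, set as the call begins (left out, the last holds). The fingers move at their own pace and stop on an object; "force" is the grip in N (left out, the last holds). Time passes only in rows, so rows that repeat a pose let the fingers close. It gives the time, the measured TCP pose, the force, the opening and the grip force at its end, in the units of the state.
- readout.state(): the state, without advancing time (a new reading comes with each control period).
- cams.camera(name): name is "scene" or "top" or "wrist"; returns a dict with "image" (480x640x3 uint8, blue, green, red), "intrinsics" (3x3 intrinsics, pixels), "dist" ([k1, k2, p1, p2, k3] as OpenCV has them; the pictures are not rectified), "extrinsics" (4x4, takes a point from world to camera coordinates); the wrist camera has in their place "tool_from_camera" (4x4, takes a point from camera to tool coordinates, whose origin is the TCP and whose axes are the flange's). Camera axes: x right, y down, z forward; pixel columns grow to the right and rows downward; lengths in m; the calibration is good to about 2 mm. A picture is of the moment at which its call begins: read the wrist's pose just before it. There is no depth.
- order.job_done(): hands the job in; it is judged then, once.
Trained networks look in a picture, given as the dict that the camera call returned (one of the last four; its "shot" number tells which), for a name from the list of things; names that differ only in an ending like _2 or _b are one class to them, and where a whole thing is asked for, a point or a joint stands for the part that bears it (a point fixed in the world has none). Each returns a list of dicts, best first, with "confidence" (0 to 1); they miss things now and then, are a little off and sometimes report something else, mostly with a low value. They report only what shows in the picture. A call takes as long as a camera call.
- cams.regions_of(name, picture): "pixels" (480x640 bool, what is visible of it) and "bbox" ([left, top, right, bottom] in pixels, round what is visible of it).
The state is a dict: "time": time; "joint_positions": joint angles; "joint_vel": joint speeds; "joint_efforts": joint torques, N m; "position": TCP position; "orientation": TCP orientation; "wrist_force": force on the tool from outside, world axes, zero at the start; "ft_torque": the same for the moment, N m; "width": finger opening in m; "grip_force": force on a finger pad.
Only numpy, scipy, OpenCV 4.12 (cv2) and the standard library are available. Lean on these libraries where they do the work, as an engineer would, in place of code of your own. Each camera call takes 0.05 s, during which the arm holds its last target. There are 200 camera calls.

TASK

Pick up the pastry brush and, with its handle end, nudge the larger of the two pots standing in the mouths of the low two-lane rack fully home against the stop hidden under the roof, in gentle short taps, easing the brush off the pot between taps and keeping the gripper itself off the pot. Leave the smaller pot where it is, then lay the brush flat on the table, clear of the rack and the pots, and let go.

Things in the scene. Friction and masses are not known exactly. Their poses are not given: they have to be found in the camera images.
- rack: Low steel two-lane pot rack, fixed. Origin: on the table at mid-mouth under the roof's front edge; x points into the lanes, z up. Lanes 58 mm wide, centred at y = +31 and -31 mm. 3 mm floor plate from x = -68 mm; 4 mm walls, 66 mm high, from x = -28 mm; roof x = 0 to 62, underside 66, top 71 mm above the table. Rigid stop inside, face at x = 56 mm, out of sight.
- big_pot: The larger pot: round with screw lid, 50 mm diameter (48 below the lid), 50 mm high, about 0.1 kg, in the mouth of either lane. Origin: centre of its underside, z up. Starts with its centre at x = -36 to -20 mm in the rack's frame; fully home it is at x = 31 mm, its near side 6 mm inside the roof's edge.
- small_pot: The smaller pot, 38 mm diameter, 40 mm high, standing in the mouth of the other lane. Origin: centre of its underside. To be left alone.
- brush: Flat rigid pastry brush lying in front of the rack, 200 x 42 x 14 mm, 0.04 kg. Origin: centre of its underside; x runs along it to the plain end of the wooden handle (x = 101 mm), bristles at x = -100 to -54, z up. Handle, x = -26 to 101 mm: 37 mm wide (y = -16 to 21) and 10 mm thick, 1 to 11 mm above the underside; grasp it across the width from above.
- brush_butt (a point): Middle of the square-cut end face of the brush's handle, 101 mm ahead of the brush's origin along its x and 6 mm above its underside; axes as the brush's. Mind the fixed chocolate figures, 158 mm tall, that stand close to the right of the brush and the rack's approach: turn the brush above them. The table's front edge is near too.

How it is judged:
By the outcome, as a careful person would: the job done as asked, in the order asked, and still so for the second after the job is handed in, with the robot touching nothing.
It also fails if it takes over 58 s, if anything falls off the work surface, if the arm or the gripper's body presses on something with over 40 N, if the wrist force passes 120 N, or if a joint passes its speed limit or range.

## Working session

There is one attempt and no reset: what is moved stays moved. The work goes in short steps, Python scripts to look and compute and a tool call to move; the robot and the scene stay as the last step left them, time stands still between calls to the robot, and variables do not carry over. Pictures are saved under pics/ and viewed, at most 10 in all, crops included, and the job is handed in when it is done.

Besides the shell and the picture viewer there is one more tool, called as name(argument=value, ...) on one line, values as JSON. step_arm: Moves the arm, as the interface text tells. Its arguments: {"type":"object","properties":{"plan":{"type":"string"},"claw":{"type":"number"},"force":{"type":"number"}},"required":["plan"]}

```bash
mkdir -p pics; ls
cat > h.py <<'E'
import numpy as np, cv2
from rig import readout, cams, order
def ray(c,uv):
    p=cv2.undistortPoints(np.array(uv,float).reshape(-1,1,2),np.array(c["intrinsics"],float),np.array(c["dist"],float)).reshape(-1,2)
    E=np.array(c["extrinsics"]);R=E[:3,:3];t=E[:3,3]
    return -R.T@t,(R.T@np.c_[p,np.ones(len(p))].T).T
def onz(c,uv,z):
    o,d=ray(c,uv); return o+d*((z-o[2])/d[:,2])[:,None]
E
python3 - <<'E'
from h import *
s=readout.state();print({k:np.round(v,3).tolist() for k,v in s.items()})
for n in("top","scene"):
    c=cams.camera(n);cv2.imwrite(f"pics/{n}0.png",c["image"])
    print(n,np.round(c["extrinsics"],3).tolist())
    for o in("rack","big_pot","small_pot","brush"):
        for r in cams.regions_of(o,c)[:2]:
            m=r["pixels"].astype(np.uint8);k=max(cv2.findContours(m,0,2)[0],key=cv2.contourArea)
            b=cv2.boxPoints(cv2.minAreaRect(k));print(o,r["confidence"],r["bbox"],np.round(b).tolist(), np.round(onz(c,b,{'rack':.071,'brush':.012}.get(o,.05)),3).tolist())
E
```

```text
pics
{'time': 0.0, 'joint_positions': [1.262, 0.384, 0.016, 1.371, -0.006, 1.388, -0.047], 'joint_vel': [0.001, 0.0, 0.001, 0.0, -0.0, 0.001, -0.001], 'joint_efforts': [0.001, -62.76, 0.845, -37.182, 0.017, 0.014, 0.0], 'position': [0.152, -0.606, 0.23], 'orientation': [0.992, 0.123, -0.0, -0.001], 'wrist_force': [0.216, 0.1, 0.026], 'ft_torque': [0.046, 0.051, 0.016], 'grip_force': 0.0, 'width': 0.085}
top [[0.064, -0.998, -0.001, 0.029], [-0.977, -0.062, -0.204, 0.484], [0.203, 0.014, -0.979, 0.803], [0.0, 0.0, 0.0, 1.0]]
rack 0.72 [197.5, 188.0, 303.4, 295.7] [[197.0, 276.0], [217.0, 186.0], [308.0, 207.0], [287.0, 297.0]] [[0.412, 0.22, 0.071], [0.547, 0.203, 0.071], [0.523, 0.068, 0.071], [0.39, 0.089, 0.071]]
rack 0.49 [246.9, 246.7, 282.4, 285.6] [[238.0, 264.0], [262.0, 242.0], [287.0, 267.0], [264.0, 290.0]] [[0.432, 0.162, 0.071], [0.468, 0.132, 0.071], [0.433, 0.092, 0.071], [0.398, 0.122, 0.071]]
big_pot 0.94 [247.1, 248.2, 282.6, 285.5] [[241.0, 273.0], [256.0, 243.0], [285.0, 258.0], [271.0, 288.0]] [[0.423, 0.16, 0.05], [0.468, 0.142, 0.05], [0.449, 0.097, 0.05], [0.40
[... 820 characters left out ...]
], [383.0, 257.0]] [[0.55, 0.044, 0.071], [0.568, 0.008, 0.071], [0.379, -0.01, 0.071], [0.367, 0.024, 0.071]]
big_pot 0.79 [267.3, 260.2, 304.4, 301.6] [[262.0, 282.0], [277.0, 254.0], [317.0, 277.0], [302.0, 304.0]] [[0.452, 0.157, 0.05], [0.476, 0.114, 0.05], [0.411, 0.097, 0.05], [0.391, 0.14, 0.05]]
small_pot 0.7 [256.9, 239.7, 280.1, 260.7] [[255.0, 239.0], [282.0, 239.0], [282.0, 263.0], [255.0, 263.0]] [[0.517, 0.119, 0.05], [0.493, 0.092, 0.05], [0.459, 0.118, 0.05], [0.483, 0.145, 0.05]]
brush 0.87 [286.9, 179.0, 389.0, 254.0] [[283.0, 190.0], [295.0, 173.0], [394.0, 239.0], [382.0, 257.0]] [[0.598, 0.009, 0.012], [0.616, -0.03, 0.012], [0.413, -0.049, 0.012], [0.4, -0.014, 0.012]]
```

Run:
```python
import cv2
t=cv2.imread("pics/top0.png")[110:350,150:470]; cv2.imwrite("pics/top0c.png",cv2.resize(t,(800,600),interpolation=2))
t=cv2.imread("pics/scene0.png"); cv2.imwrite("pics/s0.png",t)
```

```text
(no output)
```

View pics/top0c.png

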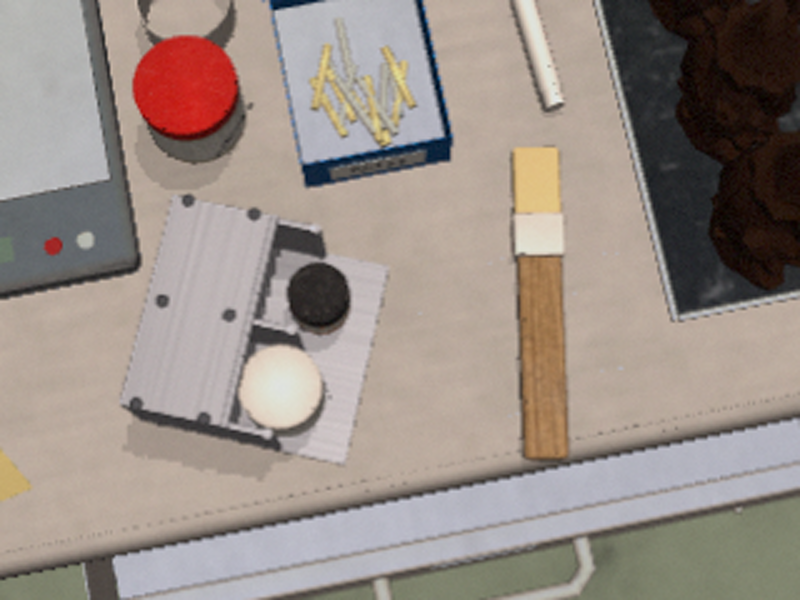

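View pics/scene0.png

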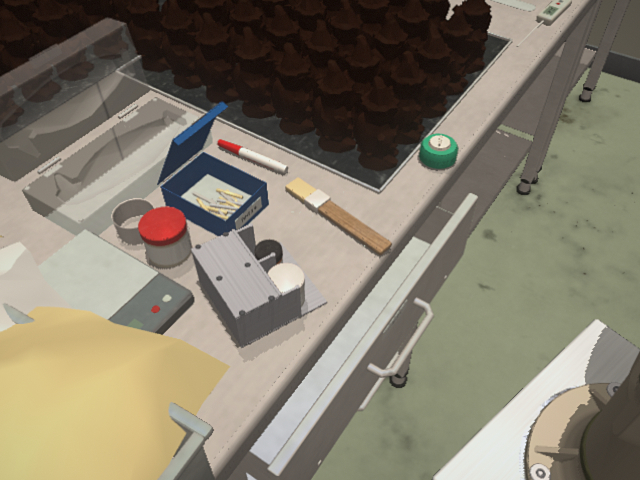

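The top view shows the rack opening to the right. The white big pot is in the near lane at crop (282,387), and the black small pot is in the far lane at (318,295). The brush lies along world x, handle towards the robot, with its butt at (545,457). The figures' tray is right of x=600.

Run:
```python
from h import *
c=cams.camera("top")
f=lambda *p:[(150+u/2.5,110+v/2.5) for u,v in p]
P=[((178,195),(62,-64,71)),((277,218),(0,-64,71)),((122,404),(62,64,71)),((388,267),(-68,-64,3)),((345,462),(-68,64,3))]
W=np.array([onz(c,f(p),q[2]/1000)[0] for p,q in P]);print(W.round(3))
from scipy.optimize import least_squares
q=np.array([p[1] for p in P])/1000
T=lambda v,q:np.c_[v[0]+np.cos(v[2])*q[:,0]-np.sin(v[2])*q[:,1],v[1]+np.sin(v[2])*q[:,0]+np.cos(v[2])*q[:,1]]
r=least_squares(lambda v:(T(v,q)-W[:,:2]).ravel(),[.47,.15,1.45]);v=r.x;print(v,np.degrees(v[2]),(r.fun*1000).round(1))
def inv(p):
    d=p[:2]-v[:2];C,S=np.cos(v[2]),np.sin(v[2]);return np.round([C*d[0]+S*d[1],-S*d[0]+C*d[1]],3)
bp=onz(c,f((281,387)),.053)[0];sp=onz(c,f((319,294)),.043)[0]
print("big",bp,inv(bp),"small",sp,inv(sp))
print("brush",onz(c,f((523,458),(568,458),(519,256),(563,256),(513,148),(558,148)),.011).round(3))
print("edge",onz(c,f((0,550),(400,475),(800,400)),0).round(3),"tray",onz(c,f((678,320),(600,0),(800,297)),0).round(3))
# drawn check
print("butt start target",T(v,np.array([[-.061,.031],[-.132,.031],[.006,.031],[-.065,.031]])).round(3))
```

```text
[[0.544 0.197 0.071]
 [0.533 0.138 0.071]
 [0.418 0.217 0.071]
 [0.525 0.073 0.003]
 [0.401 0.091 0.003]]
[0.47191813 0.14766921 1.42122489] 81.4301878636151 [ 0.6  2.2  1.7  0.2 -0.4  1.1  0.2 -2.2 -2.1 -1.3]
big [0.43669354 0.129236   0.053     ] [-0.023  0.032] small [0.49581619 0.11205975 0.043     ] [-0.032 -0.029]
brush [[ 0.409 -0.017  0.011]
 [ 0.411 -0.044  0.011]
 [ 0.535 -0.008  0.011]
 [ 0.537 -0.036  0.011]
 [ 0.606 -0.001  0.011]
 [ 0.607 -0.03   0.011]]
edge [[ 0.333  0.298  0.   ]
 [ 0.395  0.057  0.   ]
 [ 0.457 -0.188  0.   ]] tray [[ 0.503 -0.111  0.   ]
 [ 0.715 -0.054  0.   ]
 [ 0.523 -0.188  0.   ]]
butt start target [[0.432 0.092]
 [0.422 0.022]
 [0.442 0.158]
 [0.432 0.088]]
```

step_arm(plan="28 -21 0 -7; 56 -43 0 -14; 84 -64 0 -21; 112 -86 0 -28; 140 -107 0 -35; 167 -128 0 -42; 195 -150 0 -49; 223 -171 0 -56; 251 -193 0 -63; 279 -214 0 -70; 301 -244 0 -77; 323 -274 0 -84; 345 -304 0 -91; 367 -334 0 -98; 389 -364 0 -105; 406 -388 0 -112; 423 -412 0 -119; 440 -435 0 -126; 457 -458 0 -133; 474 -481 0 -140", claw=85)

```text
time: 2.22
position: [0.4952, -0.023, 0.2317]
orientation: [0.221, 0.975, -0.0, 0.0]
wrist_force: [0.0, -0.9, 0.4]
width: 0.0848
grip_force: 0.0
```

step_arm(plan="0 0 0 -7; 0 0 0 -14; 0 0 0 -21; 0 0 0 -28; 0 0 0 -30.5; 0 0 0 -30.5; 0 0 0 -30.5")

```text
time: 2.8
position: [0.4948, -0.0244, 0.2314]
orientation: [-0.039, 0.999, -0.0, 0.0]
wrist_force: [0.1, -0.8, 0.6]
width: 0.0851
grip_force: 0.0
```

```bash
cat >> h.py <<'E'
from scipy.spatial.transform import Rotation as Ro
def wrist():
    s=readout.state();c=cams.camera("wrist")
    T=np.eye(4);T[:3,:3]=Ro.from_quat(s["orientation"]).as_matrix();T[:3,3]=s["position"]
    c["extrinsics"]=np.linalg.inv(T@np.array(c["tool_from_camera"]));return s,c
def st():
    s=readout.state();x=Ro.from_quat(s["orientation"]).as_matrix()
    print("t",round(s["time"],2),"pos",np.round(s["position"],4),"yaw",round(np.degrees(np.arctan2(x[1,0],x[0,0])),2),"tilt",np.round(x[:,2],3),"q",np.round(s["joint_positions"],2),"F",np.round(s["wrist_force"],1),"w",s["width"],s["grip_force"])
E
python3 - <<'E'
from h import *
st()
s,c=wrist();cv2.imwrite("pics/w1.png",c["image"])
for r in cams.regions_of("brush",c)[:1]:
    k=max(cv2.findContours(r["pixels"].astype(np.uint8),0,2)[0],key=cv2.contourArea)
    b=cv2.boxPoints(cv2.minAreaRect(k));print(r["confidence"],r["bbox"],b.round(),onz(c,b,.011).round(4))
E
```

```text
t 2.8 pos [ 0.4948 -0.0244  0.2314] yaw -175.54 tilt [ 0. -0. -1.] q [ 0.67  0.17 -0.76  1.69  0.12  1.33  1.54] F [ 0.1 -0.8  0.6] w 0.08512744837875755 0.0
```

View pics/w1.png

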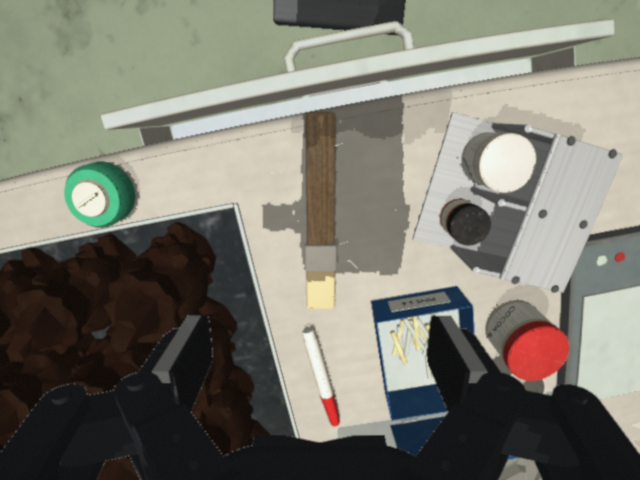

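The wrist view shows the brush with its butt at (303–335,112), its ferrule at row 247 and its bristles to row 308. The pots and rack are on the right, and the pads straddle it below.

Run:
```python
from h import *
s,c=wrist()
g=cv2.cvtColor(c["image"],6)
for v in (130,180,225,290): print(v,g[v,292:350].tolist())
print(onz(c,[(303,112),(335,112),(303,247),(337,247),(306,308),(334,308)],.011).round(4))
f=[(507,162),(468,222)];print("big",onz(c,f[:1],.053).round(4),"small",onz(c,f[1:],.043).round(4))
print(onz(c,[(452,113),(415,238)],.003).round(4),"rack plate corners; roof back",onz(c,[(620,153),(563,290)],.071).round(4))
print(np.array(c["tool_from_camera"]).round(3))
```

```text
130 [180, 179, 178, 177, 177, 178, 177, 177, 180, 181, 175, 151, 107, 79, 68, 71, 76, 79, 81, 81, 79, 76, 71, 70, 72, 76, 75, 75, 77, 79, 79, 80, 77, 72, 71, 74, 78, 79, 79, 76, 73, 71, 70, 77, 88, 95, 96, 97, 97, 97, 97, 97, 97, 98, 100, 108, 115, 114]
180 [207, 207, 207, 208, 208, 209, 210, 210, 208, 194, 164, 133, 122, 112, 97, 93, 97, 97, 96, 95, 94, 94, 94, 92, 90, 92, 94, 96, 99, 95, 94, 99, 100, 94, 87, 88, 93, 99, 100, 100, 98, 94, 87, 89, 106, 119, 122, 122, 122, 121, 121, 122, 121, 122, 121, 122, 121, 121]
225 [122, 121, 122, 121, 121, 121, 120, 120, 121, 121, 121, 121, 122, 117, 104, 88, 88, 88, 93, 101, 101, 97, 93, 92, 93, 93, 93, 94, 94, 92, 89, 91, 93, 90, 87, 87, 92, 94, 92, 92, 91, 85, 84, 100, 115, 121, 123, 123, 123, 123, 123, 123, 124, 124, 124, 124, 124, 124]
290 [205, 206, 206, 206, 207, 206, 205, 205, 205, 203, 203, 202, 201, 194, 191, 208, 224, 228, 228, 228, 228, 228, 228, 228, 228, 228, 227, 228, 228, 228, 228, 227, 227, 226, 226, 226, 227, 226, 226, 225, 223, 210, 178, 172, 198, 206, 206, 205, 205, 205, 205, 205, 206, 205, 206, 206, 207, 206]
[[ 0.4105 -0.0444  0.011 ]
 [ 0.4083 -0.0156  0.011 ]
 [ 0.5391 -0.036   0.011 ]
 [ 0.5365 -0.002   0.011 ]
 [ 0.6071 -0.0284  0.011 ]
 [ 0.6048  0.0012  0.011 ]]
big [[0.4357 0.1309 0.053 ]] small [[0.4927 0.1116 0.043 ]]
[[0.3994 0.0935 0.003 ]
 [0.5234 0.0771 0.003 ]] rack plate corners; roof back [[0.4172 0.2177 0.071 ]
 [0.5413 0.201  0.071 ]]
[[ 0.    -0.949 -0.315  0.082]
 [ 1.    -0.     0.001  0.001]
 [-0.001 -0.315  0.949 -0.143]
 [ 0.     0.     0.     1.   ]]
```

step_arm(plan="0 1.5 35 0; 0 1.5 70 0; 0 1.5 105 0; 0 1.5 140 0; 0 1.5 170 0; 0 1.5 195 0; 0 1.5 210 0; 0 1.5 220 0; 0 1.5 226 0; 0 1.5 230 0; 0 1.5 230 0; 0 1.5 230 0", claw=70)

```text
time: 3.95
position: [0.4954, -0.0228, 0.0021]
orientation: [-0.04, 0.999, -0.0, 0.001]
wrist_force: [-0.8, -1.2, 0.3]
width: 0.0701
grip_force: 0.0
```

step_arm(plan="0 0 0 0; 0 0 0 0; 0 0 0 0; 0 0 0 0; 0 0 0 0; 0 0 0 0; 0 0 0 0; 0 0 0 0", claw=15, force=60)

```text
time: 4.62
position: [0.4952, -0.0229, 0.0021]
orientation: [-0.04, 0.999, -0.0, 0.001]
wrist_force: [-1.9, -0.6, 7.1]
width: 0.0262
grip_force: 59.0
```

step_arm(plan="0 0 -10 0; 0 0 -30 0; 0 0 -60 0; 0 0 -95 0; 0 0 -130 0; 0 0 -165 0; 0 0 -195 0; 0 0 -210 0; 0 0 -215 0; 0 0 -215 0")

```text
time: 5.45
position: [0.4952, -0.0227, 0.2178]
orientation: [-0.04, 0.999, -0.0, 0.001]
wrist_force: [-0.1, 1.1, -0.9]
width: 0.0263
grip_force: 59.3
```

step_arm(plan="4 2 0 6; 8 5 0 12; 13 7 0 18; 17 10 0 24; 21 12 0 30; 25 14 0 36; 29 17 0 42; 33 19 0 48; 37 21 0 54; 41 23 0 60; 45 26 0 66; 49 28 0 72; 52 30 0 78; 55 32 0 84; 57 33 0 90; 57 33 0 92; 57 33 0 92; 57 33 0 92; 57 33 0 92")

```text
time: 7.03
position: [0.4347, 0.0055, 0.2155]
orientation: [0.69, 0.723, -0.0, -0.001]
wrist_force: [0.8, -0.3, -0.8]
width: 0.0263
grip_force: 59.3
```

Run:
```python
from h import *
st()
s,c=wrist();t=cams.camera("top")
im=np.hstack([cv2.resize(c["image"],(400,300)),cv2.resize(t["image"][110:350,150:470],(400,300))])
cv2.imwrite("pics/w2.png",np.vstack([im[:, :400],im[:,400:]]))
```

```text
t 7.03 pos [0.4347 0.0055 0.2155] yaw 92.68 tilt [-0.002  0.    -1.   ] q [ 0.61  0.01 -0.69  1.85  0.01  1.28 -0.04] F [ 0.8 -0.3 -0.8] w 0.026322960579441588 59.31484937667847
```

View pics/w2.png

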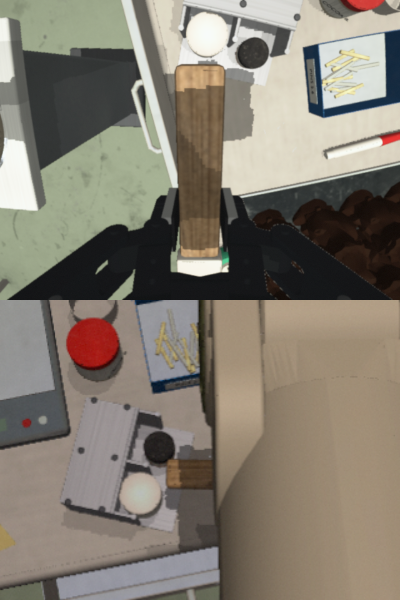

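The upper half, from the wrist camera, shows the brush gripped squarely with its butt at about (282–358,108). It points between the pots and needs a precise check. The lower half, from the top camera, confirms it is near the big pot's lane, held high.

Run:
```python
from h import *
s,c=wrist();z=s["position"][2]+.009
g=cv2.cvtColor(c["image"],6)
print(g[160,265:300].tolist(),g[160,340:375].tolist(),g[95:130,320].tolist())
b=onz(c,[(282,109),(358,107),(292,400),(350,400)],z);print(b.round(4))
v=(.472,.148,np.radians(81.4))
def inv(p):
    d=p[:2]-v[:2];C,S=np.cos(v[2]),np.sin(v[2]);return np.round([C*d[0]+S*d[1],-S*d[0]+C*d[1]],4)
print([inv(q) for q in b],"big",[inv(onz(c,[(208*1.6,34*1.6)],.053)[0])])
for o in("big_pot","small_pot"):
  for r in cams.regions_of(o,c)[:1]:
    x=r["bbox"];q=onz(c,[((x[0]+x[2])/2,(x[1]+x[3])/2)],.045)[0];print(o,r["confidence"],x,q.round(4),inv(q))
```

```text
[97, 96, 96, 96, 95, 90, 81, 84, 90, 93, 97, 99, 101, 101, 95, 81, 70, 74, 86, 90, 91, 93, 98, 102, 106, 109, 110, 109, 107, 106, 107, 107, 107, 107, 106] [105, 108, 111, 110, 113, 111, 110, 108, 106, 103, 99, 96, 95, 96, 95, 95, 91, 82, 79, 100, 120, 128, 130, 130, 131, 130, 130, 130, 130, 130, 129, 128, 128, 128, 128] [241, 233, 187, 146, 136, 135, 127, 101, 87, 96, 122, 150, 159, 161, 164, 163, 148, 127, 143, 167, 173, 175, 175, 175, 177, 177, 177, 176, 176, 174, 173, 174, 175, 173, 173]
[[ 0.4182  0.0891  0.2249]
 [ 0.4433  0.0909  0.2249]
 [ 0.4243 -0.0288  0.2249]
 [ 0.4492 -0.0277  0.2249]]
[array([-0.0663,  0.0444]), array([-0.0608,  0.0198]), array([-0.182 ,  0.0207]), array([-0.1771, -0.0038])] big [array([-0.0207,  0.0308])]
big_pot 0.79 [297.4, 18.2, 365.8, 89.7] [0.4377 0.1336 0.045 ] [-0.0193  0.0318]
small_pot 0.82 [375.1, 56.4, 430.2, 110.6] [0.4934 0.1154 0.045 ] [-0.029 -0.026]
```

step_arm(plan="0 0 30 0; 0 0 65 0; 0 0 100 0; 0 0 130 0; 0 0 155 0; 0 0 175 0; 0 0 187 0; 0 0 193 0; 0 0 195 0; 0 0 195 0")

```text
time: 8.12
position: [0.4354, 0.0056, 0.0214]
orientation: [0.691, 0.723, 0.0, -0.0]
wrist_force: [-0.0, 0.3, -0.4]
width: 0.0259
grip_force: 59.3
```

Run:
```python
from h import *
st()
```

```text
t 8.12 pos [0.4354 0.0056 0.0214] yaw 92.59 tilt [-0.  0. -1.] q [ 0.52  0.29 -0.67  2.08  0.24  0.85 -0.24] F [-0.   0.3 -0.4] w 0.025900137709925556 59.33245003223419
```

step_arm(plan="5.9 1.2 0 0; 10.8 2.2 0 0; 13.7 2.7 0 0; 15.7 3.1 0 0; 17.2 3.4 0 0; 18.6 3.7 0 0; 20.1 4 0 0; 21.6 4.3 0 0; 23 4.6 0 0; 23 4.6 0 0; 19 3.8 0 0; 14.7 2.9 0 0; 14.7 2.9 0 0; 14.7 2.9 0 0")

```text
time: 9.28
position: [0.4373, 0.0198, 0.0213]
orientation: [0.691, 0.723, -0.0, -0.0]
wrist_force: [0.6, 1.3, -0.5]
width: 0.0264
grip_force: 59.3
```

```bash
cat >> h.py <<'E'
v=(.472,.148,np.radians(81.4))
def inv(p):
    d=p[:2]-np.array(v[:2]);C,S=np.cos(v[2]),np.sin(v[2]);return np.round([C*d[0]+S*d[1],-S*d[0]+C*d[1]],4)
def pots(c):
  for o in("big_pot","small_pot"):
    for r in cams.regions_of(o,c)[:1]:
      x=r["bbox"];q=onz(c,[((x[0]+x[2])/2,(x[1]+x[3])/2)],.045)[0];print(o,r["confidence"],np.round(x),inv(q))
E
python3 - <<'E'
from h import *
st();s,c=wrist();cv2.imwrite("pics/w3.png",c["image"]);pots(c);pots(cams.camera("top"));pots(cams.camera("scene"))
E
```

```text
t 9.28 pos [0.4373 0.0198 0.0213] yaw 92.52 tilt [-0. -0. -1.] q [ 0.49  0.29 -0.68  2.08  0.24  0.85 -0.28] F [ 0.6  1.3 -0.5] w 0.026383853666928192 59.322266578674316
big_pot 0.97 [253.   0. 433.  79.] [-0.0298  0.029 ]
small_pot 0.95 [435.  16. 586. 147.] [-0.0303 -0.0218]
big_pot 0.79 [244. 246. 276. 283.] [-0.02    0.0318]
small_pot 0.7 [264. 216. 290. 245.] [-0.0323 -0.024 ]
big_pot 0.7 [267. 261. 300. 293.] [-0.0229  0.0259]
small_pot 0.94 [256. 240. 282. 264.] [-0.0286 -0.0219]
```

View pics/w3.png

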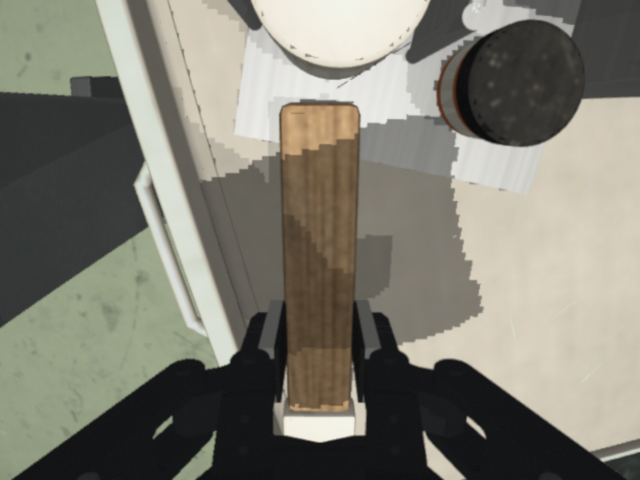

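The wrist view shows the big pot's near face above the butt, which spans (282–358,103), with a clear gap between them. The tap moved the pot about 7 mm. The small pot is untouched at (525,83). Continuing.

step_arm(plan="4.9 1 0 0; 7.4 1.5 0 0; 8.8 1.8 0 0; 10.3 2.1 0 0; 11.8 2.4 0 0; 13.2 2.6 0 0; 14.7 2.9 0 0; 15.9 3.2 0 0; 16.7 3.3 0 0; 16.7 3.3 0 0; 12.7 2.5 0 0; 8.8 1.8 0 0; 8.8 1.8 0 0; 8.8 1.8 0 0")

```text
time: 10.9
position: [0.4388, 0.0287, 0.0213]
orientation: [0.691, 0.723, -0.0, 0.0]
wrist_force: [0.2, -0.4, -1.2]
width: 0.0265
grip_force: 59.3
```

step_arm(plan="4.9 1 0 0; 7.4 1.5 0 0; 8.8 1.8 0 0; 10.3 2.1 0 0; 11.8 2.4 0 0; 13.2 2.6 0 0; 14.7 2.9 0 0; 15.9 3.2 0 0; 16.7 3.3 0 0; 16.7 3.3 0 0; 12.7 2.5 0 0; 8.8 1.8 0 0; 8.8 1.8 0 0; 8.8 1.8 0 0")

```text
time: 12.07
position: [0.4402, 0.0376, 0.0213]
orientation: [0.691, 0.723, -0.0, 0.0]
wrist_force: [-0.3, -0.4, -0.2]
width: 0.0262
grip_force: 59.3
```

step_arm(plan="4.9 1 0 0; 7.4 1.5 0 0; 8.8 1.8 0 0; 10.3 2.1 0 0; 11.8 2.4 0 0; 13.2 2.6 0 0; 14.7 2.9 0 0; 15.9 3.2 0 0; 16.7 3.3 0 0; 16.7 3.3 0 0; 12.7 2.5 0 0; 8.8 1.8 0 0; 8.8 1.8 0 0; 8.8 1.8 0 0")

```text
time: 13.23
position: [0.4416, 0.0465, 0.0213]
orientation: [0.691, 0.723, -0.0, -0.0]
wrist_force: [-0.0, -0.8, -1.8]
width: 0.0261
grip_force: 59.3
```

Run:
```python
from h import *
st();s,c=wrist();cv2.imwrite("pics/w4.png",c["image"]);pots(c);pots(cams.camera("top"));pots(cams.camera("scene"))
p=np.array(s["position"]);h=np.radians(92.7);b=p+.086*np.array([np.cos(h),np.sin(h),0]);print("butt",inv(b))
```

```text
t 13.23 pos [0.4416 0.0465 0.0213] yaw 92.53 tilt [-0. -0. -1.] q [ 0.44  0.31 -0.69  2.06  0.26  0.86 -0.35] F [-0.  -0.8 -1.8] w 0.026100984403091384 59.32266354560852
big_pot 0.67 [243.   0. 412.  81.] [-0.0039  0.0331]
small_pot 0.92 [418. 109. 557. 228.] [-0.0293 -0.023 ]
big_pot 0.75 [242. 249. 259. 281.] [-0.006   0.0351]
big_pot 0.66 [269. 275. 280. 290.] [-0.0094  0.0269]
small_pot 0.6 [254. 240. 286. 272.] [-0.0263 -0.0155]
butt [-0.0206  0.0318]
```

View pics/w4.png

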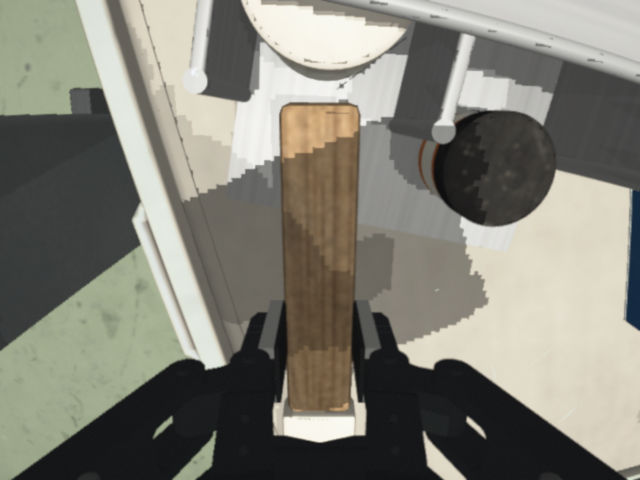

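The brush sits centred between the lane walls, whose ends are at (195,85) and (445,130). There is a visible gap to the pot and the small pot is undisturbed. About 19 mm of pot travel remains.

step_arm(plan="4.9 1 0 0; 7.4 1.5 0 0; 8.8 1.8 0 0; 10.3 2.1 0 0; 11.8 2.4 0 0; 13.2 2.6 0 0; 14.7 2.9 0 0; 15.9 3.2 0 0; 16.7 3.3 0 0; 16.7 3.3 0 0; 12.7 2.5 0 0; 8.8 1.8 0 0; 8.8 1.8 0 0; 8.8 1.8 0 0")

```text
time: 14.85
position: [0.443, 0.0554, 0.0213]
orientation: [0.691, 0.723, -0.0, -0.0]
wrist_force: [-0.5, -0.3, 0.4]
width: 0.0261
grip_force: 59.3
```

step_arm(plan="4.9 1 0 0; 7.4 1.5 0 0; 8.8 1.8 0 0; 10.3 2.1 0 0; 11.8 2.4 0 0; 12.7 2.5 0 0; 13.2 2.6 0 0; 13.2 2.6 0 0")

```text
time: 15.52
position: [0.4451, 0.0693, 0.0213]
orientation: [0.691, 0.723, 0.0, -0.0]
wrist_force: [0.0, 0.4, -0.9]
width: 0.0263
grip_force: 59.3
```

step_arm(plan="-4 -0.8 0 0; -8 -1.6 0 0; -8 -1.6 0 0; -8 -1.6 0 0")

```text
time: 15.85
position: [0.4438, 0.0606, 0.0213]
orientation: [0.691, 0.723, -0.0, -0.0]
wrist_force: [-0.0, 0.2, -0.2]
width: 0.0263
grip_force: 59.3
```

Run:
```python
from h import *
st();s,c=wrist();pots(c)
p=np.array(s["position"]);h=np.radians(92.7);b=p+.086*np.array([np.cos(h),np.sin(h),0]);print("butt",inv(b))
```

```text
t 15.85 pos [0.4438 0.0606 0.0213] yaw 92.53 tilt [-0. -0. -1.] q [ 0.41  0.32 -0.69  2.05  0.27  0.86 -0.39] F [-0.   0.2 -0.2] w 0.026297024625072177 59.322484731674194
big_pot 0.63 [284.  61. 357.  81.] [0.0021 0.0334]
small_pot 0.69 [410. 147. 542. 266.] [-0.0275 -0.0233]
butt [-0.0063  0.0317]
```

step_arm(plan="4.9 1 0 0; 7.4 1.5 0 0; 8.4 1.7 0 0; 9.3 1.9 0 0; 10.3 2.1 0 0; 11.3 2.3 0 0; 11.3 2.3 0 0")

```text
time: 16.58
position: [0.4457, 0.0726, 0.0214]
orientation: [0.691, 0.723, 0.0, 0.0]
wrist_force: [0.5, -0.4, -0.5]
width: 0.0263
grip_force: 59.3
```

step_arm(plan="-4 -0.8 0 0; -8 -1.6 0 0; -8 -1.6 0 0")

```text
time: 16.83
position: [0.4441, 0.0633, 0.0212]
orientation: [0.691, 0.723, -0.0, -0.0]
wrist_force: [-0.0, -0.2, -0.1]
width: 0.0262
grip_force: 59.3
```

step_arm(plan="4.9 1 0 0; 6.9 1.4 0 0; 7.8 1.6 0 0; 8.8 1.8 0 0; 9.3 1.9 0 0; 9.8 2 0 0; 9.8 2 0 0")

```text
time: 17.42
position: [0.446, 0.0743, 0.0213]
orientation: [0.691, 0.723, 0.0, 0.0]
wrist_force: [0.1, -0.2, 0.0]
width: 0.026
grip_force: 59.3
```

step_arm(plan="-4 -0.8 0 0; -8 -1.6 0 0; -8 -1.6 0 0")

```text
time: 17.67
position: [0.4445, 0.0651, 0.0212]
orientation: [0.691, 0.723, -0.0, -0.0]
wrist_force: [-0.1, -0.3, 0.0]
width: 0.0265
grip_force: 59.3
```

step_arm(plan="4.9 1 0 0; 6.9 1.4 0 0; 7.8 1.6 0 0; 8.8 1.8 0 0; 9.3 1.9 0 0; 9.8 2 0 0; 9.8 2 0 0")

```text
time: 18.25
position: [0.4463, 0.0762, 0.0213]
orientation: [0.691, 0.723, 0.0, 0.0]
wrist_force: [0.4, -0.4, -0.9]
width: 0.0259
grip_force: 59.3
```

Run:
```python
from h import *
st();s,c=wrist();cv2.imwrite("pics/w5.png",c["image"]);
```

```text
t 18.25 pos [0.4463 0.0762 0.0213] yaw 92.59 tilt [ 0.  0. -1.] q [ 0.38  0.33 -0.69  2.04  0.27  0.86 -0.43] F [ 0.4 -0.4 -0.9] w 0.025866840784143922 59.34303045272827
```

View pics/w5.png

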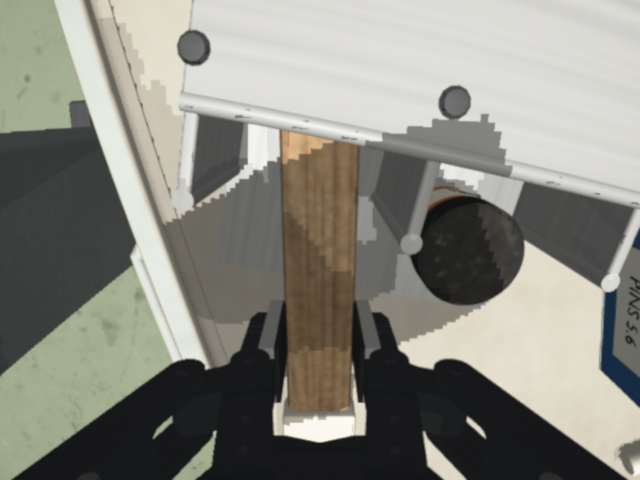

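The butt has gone under the roof edge, which crosses the brush from (281,128) to (358,143). The brush has not slipped, as the ferrule is still at row 410. I'll re-check where the roof edge is from here.

Run:
```python
from h import *
s,c=wrist()
for n,p,z in(("roof edge top/bottom",[(181,95),(281,122),(358,138),(640,193)],.071),("rim low",[(181,106),(281,128),(358,144),(640,206)],.066),("wall ends",[(183,203),(411,245),(610,283)],.066),("small",[(467,251)],.043)):
    print(n,[inv(q).tolist() for q in onz(c,p,z)])
print("butt now",[inv(q).tolist() for q in onz(c,[(282,104),(358,104)],s["position"][2]+.009)])
```

```text
roof edge top/bottom [[0.004, 0.0635], [0.0023, 0.0396], [0.0022, 0.0213], [0.0046, -0.0542]]
rim low [[0.0014, 0.0649], [0.0007, 0.0399], [0.0007, 0.0204], [0.0012, -0.0605]]
wall ends [[-0.0228, 0.0621], [-0.0224, 0.0004], [-0.0222, -0.0615]]
small [[-0.0273, -0.0262]]
butt now [[0.0068, 0.044], [0.0117, 0.0194]]
```

step_arm(plan="-4 -0.8 0 0; -8 -1.6 0 0; -8 -1.6 0 0")

```text
time: 18.6
position: [0.4448, 0.067, 0.0212]
orientation: [0.691, 0.723, -0.0, -0.0]
wrist_force: [0.9, -0.6, -0.2]
width: 0.0262
grip_force: 59.3
```

step_arm(plan="4.9 1 0 0; 6.9 1.4 0 0; 7.8 1.6 0 0; 8.8 1.8 0 0; 9.3 1.9 0 0; 9.8 2 0 0; 9.8 2 0 0")

```text
time: 19.18
position: [0.4464, 0.0767, 0.0211]
orientation: [0.691, 0.723, -0.001, 0.0]
wrist_force: [-1.0, -5.2, -0.3]
width: 0.0262
grip_force: 59.4
```

step_arm(plan="-4 -0.8 0 0; -8 -1.6 0 0; -8 -1.6 0 0")

```text
time: 19.43
position: [0.4452, 0.0693, 0.0212]
orientation: [0.691, 0.723, -0.0, -0.0]
wrist_force: [-0.0, -1.1, -0.7]
width: 0.0259
grip_force: 59.3
```

step_arm(plan="4.9 1 0 0; 6.9 1.4 0 0; 7.8 1.6 0 0; 8.8 1.8 0 0; 9.3 1.9 0 0; 9.8 2 0 0; 9.8 2 0 0")

```text
time: 20.02
position: [0.4465, 0.0769, 0.021]
orientation: [0.692, 0.722, -0.002, 0.001]
wrist_force: [-1.2, -11.3, 1.1]
width: 0.0262
grip_force: 59.5
```

Force rose to 11 N with no further motion, so the pot is home. Backing out.

step_arm(plan="-3 -0.6 0 0; -8 -1.6 0 0; -15 -3 0 0; -25 -5 0 0; -37 -7.4 0 0; -50 -10 0 0; -62 -12.4 0 0; -72 -14.4 0 0; -76 -15.2 0 0; -76 -15.2 0 0; -76 -15.2 0 0")

```text
time: 20.93
position: [0.4353, 0.0035, 0.0214]
orientation: [0.691, 0.723, 0.0, -0.0]
wrist_force: [0.3, 0.7, 0.7]
width: 0.0261
grip_force: 59.3
```

step_arm(plan="0 0 -15 0; 0 0 -40 0; 0 0 -75 0; 0 0 -110 0; 0 0 -145 0; 0 0 -175 0; 0 0 -190 0; 0 0 -195 0; 0 0 -195 0; 0 0 -195 0")

```text
time: 21.77
position: [0.4347, 0.0035, 0.2153]
orientation: [0.691, 0.723, -0.0, -0.001]
wrist_force: [-0.6, -0.6, -1.2]
width: 0.0263
grip_force: 59.3
```

Run:
```python
from h import *
st();s,c=wrist();pots(c);t=cams.camera("top");pots(t)
im=cv2.resize(t["image"][110:350,150:470],(400,300))
cv2.imwrite("pics/w6.png",np.hstack([cv2.resize(c["image"],(400,300)),im]))
```

```text
t 21.77 pos [0.4347 0.0035 0.2153] yaw 92.62 tilt [-0.001  0.    -1.   ] q [ 0.63  0.01 -0.71  1.85  0.01  1.28 -0.03] F [-0.6 -0.6 -1.2] w 0.026297533795891427 59.31551992893219
big_pot 0.43 [323.  15. 348.  22.] [0.0034 0.0341]
small_pot 0.92 [378.  56. 433. 109.] [-0.03   -0.0279]
small_pot 0.93 [265. 217. 289. 243.] [-0.0322 -0.0247]
```

View pics/w6.png

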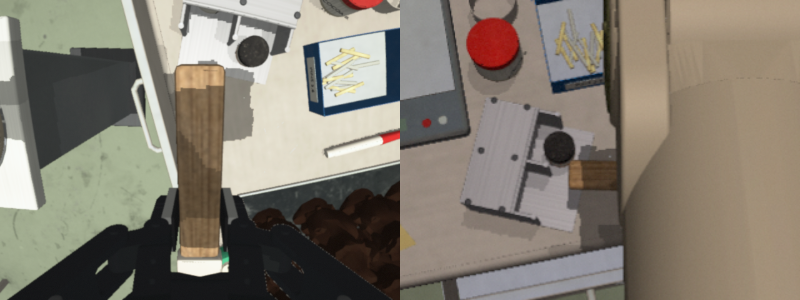

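The big pot is fully under the roof and the small pot is unmoved. Next I turn the brush back up high and lay it where it was.

step_arm(plan="-2 4 0 -6; -4 9 0 -12; -6 13 0 -18; -8 18 0 -24; -10 22 0 -30; -12 27 0 -36; -14 31 0 -42; -16 36 0 -48; -18 40 0 -54; -20 45 0 -60; -22 49 0 -66; -24 54 0 -72; -26 58 0 -78; -28 62 0 -84; -29 64 0 -90; -29 64 0 -92; -29 64 0 -92; -29 64 0 -92; -29 64 0 -92")

```text
time: 23.65
position: [0.5002, -0.0229, 0.2161]
orientation: [-0.039, 0.999, 0.0, -0.0]
wrist_force: [-0.1, -0.4, -0.4]
width: 0.0262
grip_force: 59.3
```

step_arm(plan="0 0 35 0; 0 0 70 0; 0 0 105 0; 0 0 140 0; 0 0 165 0; 0 0 185 0; 0 0 198 0; 0 0 206 0; 0 0 210 0; 0 0 212 0; 0 0 212 0; 0 0 212 0")

```text
time: 24.65
position: [0.5012, -0.023, 0.0053]
orientation: [-0.04, 0.999, -0.0, 0.001]
wrist_force: [-0.8, -0.4, -0.6]
width: 0.0261
grip_force: 59.3
```

step_arm(plan="0 0 1 0; 0 0 2 0; 0 0 3 0; 0 0 3 0; 0 0 3 0")

```text
time: 25.07
position: [0.5008, -0.023, 0.0019]
orientation: [-0.04, 0.999, -0.0, 0.0]
wrist_force: [-1.8, -0.8, 5.2]
width: 0.0265
grip_force: 60.0
```

step_arm(plan="0 0 0 0; 0 0 0 0; 0 0 0 0; 0 0 0 0; 0 0 0 0; 0 0 0 0; 0 0 -5 0; 0 0 -20 0; 0 0 -50 0; 0 0 -90 0; 0 0 -130 0; 0 0 -170 0; 0 0 -200 0; 0 0 -200 0; 0 0 -200 0", claw=65)

```text
time: 26.32
position: [0.5015, -0.0229, 0.2037]
orientation: [-0.04, 0.999, -0.001, 0.002]
wrist_force: [-0.9, 0.3, -0.4]
width: 0.0652
grip_force: 0.0
```

Run:
```python
from h import *
st();s,c=wrist();pots(c);cv2.imwrite("pics/w7.png",c["image"])
```

```text
t 26.32 pos [ 0.5015 -0.0229  0.2037] yaw -175.42 tilt [ 0.004 -0.001 -1.   ] q [ 0.69  0.21 -0.81  1.72  0.16  1.28  1.5 ] F [-0.9  0.3 -0.4] w 0.06518707729688063 0.0
big_pot 0.82 [532. 136. 573. 192.] [0.0072 0.0344]
small_pot 0.73 [447. 194. 506. 246.] [-0.038  -0.0243]
```

View pics/w7.png

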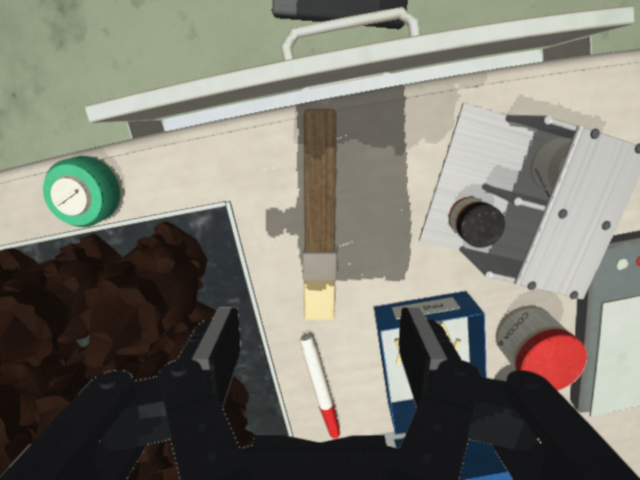

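The brush lies flat on the table at (320,110–320), clear of everything. The big pot is under the roof at about (548,165), and the small pot is in its lane mouth.

```bash
python3 -c "
from rig import order
print(order.job_done())"
```

```text
the job is handed in; nothing more can be done
None
```

I tapped the big pot in until it met the stop (force rose to 11 N with no further travel), left the small pot alone, laid the brush flat clear of the rack and pots, and handed the job in at about 26 s; no verdict was returned.

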